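# Fit the probe to the sample carrier and hold the carrier up level

### The arm

A 6-joint arm with a two-finger parallel gripper is mounted at the origin on a cart in front of the work surface, level with it; the furniture and walls round the work are solid. World frame = base frame: x ahead of the robot, y to its left, z up, the work surface at z = 0. Lengths are in m, angles in rad, forces in N, time in s.
With the tool pointing down it reaches from about 0.4 to 0.825 m from the base axis. Payload 7 kg.
Tool frame: the origin (TCP) lies on the centre line of the jaws, within the pads' length; the fingertips stand 25 mm ahead of it and the grasp point (between the pads) lies 6 mm ahead of it; z points along the fingers, y is the line along which they close (so a half turn about z gives the same grasp; the last joint's range is limited). The gripper opens to 88 mm and grips with 3 to 60 N. Pads are 19 mm wide; open, the fingers measure 130 mm over their backs; the gripper's body (78 mm by 193 mm) begins 47 mm behind the grasp point.
Start: joints at [-0.996, 0.359, 0.012, 0, -1.224, -0.288], TCP at [0.191, -0.647, 0.252] pointing down, gripper open.
Joint ranges: [-3.07, 3.07], [-1.43, 2.12], [-1.02, 1.25], [-3.03, 1.67], [-3.05, -0], [-3.03, 3.03]. Speed limits (rad/s): [2.39, 2.39, 3.01, 3.14, 3.14, 3.14].

### API

Orientations are given as [roll, pitch, yaw] about the fixed x, y, z axes, in that order (R = Rz(yaw) Ry(pitch) Rx(roll)).
In Python, from station import readout, vision, arm gives the robot as it stands. The module is installed in compiled form; this text tells all that it offers.
- The arm moves only by the tool carry_out, never from a script. Its argument "commands" is a list of rows, each an object with "dp": the shift along the tool's x, y, z in m, a list of three; "rotation": the turn, a rotation vector about the tool's x, y, z in degrees, a list of three. In form: [{"dp": [dx, dy, dz], "rotation": [wx, wy, wz]}, ...]. A call has 1 to 8 rows; each row shifts and turns the commanded pose from where the row before left it, along the tool's axes as they then stand; what a row does not reach is not made up. A row lasts 1/8 s, in which the tool goes at most 62.5 mm and 10.7 degrees, less where a joint would pass 70% of its speed; a pose out of reach is approached as far as the arm can. A call with a gripper value outside its range is refused whole. "grip" is the finger opening in m, from 0 to 0.0876, set as the call begins (left out, the last holds). The fingers move at their own pace and stop on an object; "force" is the grip in N (left out, the last holds). Time passes only in rows, so rows that do not move let the fingers close. It gives the time, the measured TCP pose, the force, the opening and the grip force at its end, in the units of the state.
- readout.get_state(): the state, without advancing time (a new reading comes with each control period).
- vision.grab_frame(name): name is "side" or "top"; returns (picture, depth): 384x512x3 uint8, red, green, blue; 384x512 float32, m along the optical axis (not along the pixel's ray), 0 where there is no reading.
- vision.calibration(name): a dict with "fovy" (degrees; the focal length in pixels is half the picture's height over the tangent of half this angle, whatever the lens; pixels are square), "cx", "cy" (the principal point, pixels), "dist" ([k1, k2, p1, p2, k3] as OpenCV has them; the pictures are not rectified), "origin" and "attitude" of the camera in the world. Camera axes: x right, y down, z forward; pixel columns grow to the right and rows downward; lengths in m; the calibration is good to about 2 mm. A picture is of the moment at which its call begins. calibration takes no time and is no camera call.
- arm.job_done(): hands the job in; it is judged then, once.
Trained networks look in the newest picture that a camera, given by its name, has taken for a name from the list of things; names that differ only in an ending like _2 or _b are one class to them, and where a whole thing is asked for, a point or a joint stands for the part that bears it (a point fixed in the world has none). Each returns a list of dicts, best first, with "score" (0 to 1); they miss things now and then, are a little off and sometimes report something else, mostly with a low value. They report only what shows in the picture. A call takes as long as a camera call.
- vision.trace(label, camera): "pixels" (384x512 bool, what is visible of it) and "position" ([row, column] in pixels, amid what is visible of it).
The state is a dict: "t": time; "q": joint angles; "qd": joint speeds; "joint_efforts": joint torques, N m; "eef_pos": TCP position; "ee_rot": TCP orientation; "force": force on the tool from outside, world axes, zero at the start; "moment": the same for the moment, N m; "width": finger opening in m; "gripper_force": force on a finger pad.
Only numpy, scipy, OpenCV 4.12 (cv2) and the standard library are available. Lean on these libraries where they do the work, as an engineer would, in place of code of your own. Each camera call takes 0.05 s, during which the arm holds its last target. There are 200 camera calls.

### The job

Take the pin probe out of its parking block, push it fully home into the hole in the square boss at the end of the sample carrier, and let go of it. Then take the carrier by its bridge handle, lift it straight up about 10 cm off its stand with the dish still in its seat and the probe still fully in, and finish while holding it there, level and still. Never tip the carrier, and leave the filter frame, thumb knob and table clamp standing in front of it alone.

Things in the scene. Friction and masses are not known exactly. Their poses are not given: they have to be found in the camera images.
- stand: Fixed grey stand, 98 x 218 mm, two cross bars whose tops are 20 mm above the work surface, with lips 8 mm higher round the carrier's edge (about 3 mm play each way). Origin: on the work surface under the carrier's origin; its y axis is the long axis; z up.
- carrier: Loose flat aluminium sample carrier, 76 x 200 mm (x from -38 to 38, y from -106 to 94 mm), about 0.35 kg, resting on the stand. Origin: on its underside, below the middle of the handle, 20 mm above the work surface at the start; x across, y along the plate from the dish seat towards the boss, z up. The plate is 12 mm thick; the square grey boss (30 x 30 mm) at the +y end rises to 28 mm above the underside; the bridge handle stands up in the middle.
- carrier_handle (a point): Centre of the handle's straight black bar: 12 mm wide in the carrier's x, 56 mm long in its y, 16 mm high, centre 62 mm above the carrier's underside and 50 mm above the plate; free space of 42 mm under the bar, posts of 10 mm diameter 21 mm either side of its middle. Axes as the carrier's.
- carrier_hole (a point): Centre of the mouth of the round 8 mm hole in the top of the boss (28 mm above the carrier's underside, 75 mm from its origin along +y). The hole goes straight down 24 mm, with a 2 mm chamfer at the mouth. Axes as the carrier's.
- dish_seat (a point): Centre of the dish seat on the carrier, 68 mm from its origin along -y, 6 mm above the plate: coincides with point dish_center when the dish lies in place. Four low bars, 5 mm high, surround the seat.
- dish_center (a point): Centre (half-way up) of the loose white round dish, 60 mm diameter, 12 mm high, 45 g, lying in the seat on the carrier; not to be handled.
- parking_block: Fixed grey block 42 x 42 x 30 mm with an 8 mm hole, 26 mm deep, in its top; the probe stands in it at the start. It stands in a row with the three bystanders between the robot and the stand, in any of the four places, about 115 mm apart. Origin: centre of its underside.
- probe_grip (a point): Centre of the probe's round black grip, 14 mm diameter, 46 mm long, z along the probe. Below the grip comes a collar 20 mm in diameter and 4 mm thick, its underside 27 mm below this point, and below that a steel pin 6 mm in diameter and 24 mm long. The probe weighs 30 g. Standing in the parking block, this point is 57 mm above the work surface; when fully home, collar resting on the boss, it is 27 mm above the mouth of the carrier's hole.
- probe_tip (a point): Lower end of the probe's pin (51 mm below probe_grip); 4 mm above the carrier's underside when the probe is fully home.
- filter_frame: Bystander: square black framed filter, 50 x 50 x 9 mm, lying flat in the front row; origin at the centre of its underside.
- thumb_knob: Bystander in the front row: black thumb knob standing on its head, thread up, 20 mm diameter, 29 mm high; origin at the centre of its underside.
- table_clamp: Bystander in the front row: slotted metal table clamp, 26 x 75 x 17 mm; origin at the centre of its underside.

How it is judged:
By the outcome, as a careful person would: the job done as asked, in the order asked, and still so for the second after the job is handed in, while the arm keeps its last pose, push and grip.
It also fails if it takes over 51 s, if anything falls off the work surface, if the arm or the gripper's body presses on something with over 40 N, if the wrist force passes 120 N, or if a joint passes its speed limit or range.

## Working session

There is one attempt and no reset: what is moved stays moved. The work goes in short steps, Python scripts to look and compute and a tool call to move; the robot and the scene stay as the last step left them, time stands still between calls to the robot, and variables do not carry over. Pictures are saved under pics/ and viewed, at most 10 in all, crops included, and the job is handed in when it is done.

Besides the shell and the picture viewer there is one more tool, called after "Request:" as a command line: name --argument value ..., lists and objects as JSON in quotes. carry_out: Moves the arm, as the interface text tells. Its arguments: {"type":"object","properties":{"commands":{"type":"array"},"grip":{"type":"number"},"force":{"type":"number"}},"required":["commands"]}

```bash
mkdir -p pics
cat > h.py <<'E'
import numpy as np, cv2
from station import readout, vision, arm
from scipy.spatial.transform import Rotation as R
def cam(n):
    c=vision.calibration(n); f=192/np.tan(np.radians(c["fovy"])/2)
    K=np.array([[f,0,c["cx"]],[0,f,c["cy"]],[0,0,1.]])
    a=np.array(c["attitude"],float)
    Rm=a if a.shape==(3,3) else (R.from_euler('xyz',a).as_matrix() if a.size==3 else R.from_quat(a).as_matrix())
    return K,np.array(c["dist"],float),Rm,np.array(c["origin"],float)
def cloud(n,depth,mask):
    K,d,Rm,o=cam(n); m=mask&(depth>0); v,u=np.nonzero(m)
    p=cv2.undistortPoints(np.c_[u,v].astype(float)[:,None],K,d)[:,0]
    z=depth[m]; return (np.c_[p,np.ones(len(p))]*z[:,None])@Rm.T+o
def ray(n,uv,z):
    K,d,Rm,o=cam(n); p=cv2.undistortPoints(np.array(uv,float).reshape(-1,1,2),K,d)[:,0]
    r=np.c_[p,np.ones(len(p))]@Rm.T; return o+r*((z-o[2])/r[:,2])[:,None]
def proj(n,P):
    K,d,Rm,o=cam(n); Pc=(np.atleast_2d(P)-o)@Rm
    return cv2.projectPoints(Pc,np.zeros(3),np.zeros(3),K,d)[0][:,0]
E
python3 - <<'E'
from h import *
ims=[]
for n in("side","top"):
    print(vision.calibration(n)); im,d=vision.grab_frame(n); cv2.imwrite(f"pics/{n}0.png",im[...,::-1]); np.save(f"{n}0.npy",d)
    for l in("carrier","carrier_handle","carrier_hole","probe_grip","parking_block","dish_center","filter_frame","thumb_knob","table_clamp","stand"):
        for r in vision.trace(l,n)[:2]:
            c=cloud(n,d,r["pixels"])
            print(n,l,round(r["score"],2),np.round(r["position"]),r["pixels"].sum(),np.round(np.median(c,0),3) if len(c) else None,np.round(np.percentile(c,[2,98],axis=0),3).tolist() if len(c) else "")
            np.save(f"m_{n}_{l}.npy",r["pixels"]) if r is not None else 0
s=readout.get_state(); print({k:np.round(v,3).tolist() for k,v in s.items()})
E
```

```text
{'fovy': 42.36763409505577, 'cx': 264.8238699913026, 'cy': 198.85906120881776, 'dist': array([-0.18212644,  0.        ,  0.        ,  0.        ,  0.        ]), 'origin': array([0.3755784 , 0.87642575, 0.58488308]), 'attitude': array([-2.03864906,  0.01841306, -2.98251211])}
side carrier 0.75 [227. 232.] 1439 [ 0.611 -0.05   0.034] [[0.577, -0.16, 0.026], [0.65, 0.018, 0.091]]
side carrier_handle 0.94 [224. 230.] 1503 [ 0.611 -0.05   0.034] [[0.577, -0.159, 0.025], [0.652, 0.018, 0.091]]
side carrier_hole 0.93 [228. 229.] 1461 [ 0.611 -0.05   0.034] [[0.577, -0.158, 0.026], [0.651, 0.018, 0.091]]
side probe_grip 0.7 [237. 315.] 145 [0.426 0.002 0.057] [[0.419, -0.004, 0.032], [0.432, 0.007, 0.082]]
side probe_grip 0.3 [222. 310.] 125 [ 0.442 -0.144  0.012] [[0.425, -0.174, 0.006], [0.452, -0.106, 0.019]]
side parking_block 0.9 [254. 312.] 385 [0.427 0.016 0.026] [[0.406, -0.02, 0.004], [0.446, 0.02, 0.033]]
side parking_block 0.58 [204. 242.] 215 [ 0.605 -0.154  0.038] [[0.586, -0.176, 0.033], [0.626, -0.112, 0.047]]
side dish_center 0.67 [205. 241.] 226 [ 0.606 -0.152  0.038] [[0.58
[... 1775 characters left out ...]
012, 0.031], [0.435, 0.004, 0.082]]
top filter_frame 0.6 [256. 331.] 647 [ 0.427 -0.239  0.006] [[0.403, -0.263, 0.001], [0.452, -0.215, 0.01]]
top table_clamp 0.58 [251. 280.] 494 [ 0.44  -0.141  0.009] [[0.425, -0.177, -0.002], [0.454, -0.107, 0.015]]
top stand 0.61 [164. 199.] 567 [0.605 0.003 0.023] [[0.566, -0.189, -0.001], [0.66, 0.028, 0.029]]
{'t': 1.1, 'q': [-0.996, 0.359, 0.012, -0.0, -1.224, -0.288], 'qd': [-0.002, 0.002, 0.001, -0.002, -0.0, 0.0], 'joint_efforts': [-0.0, -58.24, 29.331, 7.003, 0.012, -0.0], 'eef_pos': [0.191, -0.647, 0.252], 'ee_rot': [3.142, -0.0, -2.855], 'force': [-0.565, -1.043, -0.213], 'moment': [-0.03, -0.005, -0.001], 'gripper_force': 0.0, 'width': 0.088}
```

Run:
```python
from h import *
a=cv2.imread("pics/top0.png")[100:300,140:370]; b=cv2.imread("pics/side0.png")[150:310,180:350]
cv2.imwrite("pics/a.png",cv2.resize(a,None,fx=3,fy=3,interpolation=cv2.INTER_CUBIC)); cv2.imwrite("pics/b.png",cv2.resize(b,None,fx=3.5,fy=3.5,interpolation=cv2.INTER_CUBIC))
for n in("top","side"):
    d=np.load(n+"0.npy"); c=cloud(n,d,np.ones(d.shape,bool))
    # handle bar top z ~0.09
    h=c[(c[:,2]>.084)&(c[:,2]<.1)&(c[:,0]>.56)&(c[:,0]<.67)&(abs(c[:,1]+.07)<.12)]
    (cx,cy),wh,an=cv2.minAreaRect(h[:,:2].astype(np.float32)*1000); print(n,"bar",len(h),cx,cy,wh,an,h[:,2].mean())
    m=np.load(f"m_top_carrier.npy")
    b=c[(c[:,2]>.043)&(c[:,2]<.053)&(c[:,0]>.56)&(c[:,0]<.67)&(c[:,1]>-.03)&(c[:,1]<.05)]
    if len(b): print(" boss",len(b),cv2.minAreaRect(b[:,:2].astype(np.float32)*1000),np.median(b,0))
    s=c[(c[:,2]>.022)&(c[:,2]<.06)&(c[:,0]>.55)&(c[:,0]<.68)&(c[:,1]>-.22)&(c[:,1]<.06)]
    print(" plate/stand",cv2.minAreaRect(s[:,:2].astype(np.float32)*1000))
    D=c[(c[:,2]>.039)&(c[:,2]<.048)&(c[:,0]>.56)&(c[:,0]<.67)&(c[:,1]<-.1)&(c[:,1]>-.2)]
    if len(D): print(" dish",len(D),cv2.minEnclosingCircle(D[:,:2].astype(np.float32)*1000),D[:,2].mean())
    p=c[(c[:,2]>.04)&(c[:,2]<.1)&(c[:,0]>.38)&(c[:,0]<.47)&(c[:,1]>-.06)&(c[:,1]<.06)]
    pt=p[p[:,2]>.077]; print(" probe top",len(pt),pt.mean(0) if len(pt) else "",cv2.minEnclosingCircle(pt[:,:2].astype(np.float32)*1000) if len(pt) else "", "grip mid",p[(p[:,2]<.075)].mean(0))
    k=c[(c[:,2]>.026)&(c[:,2]<.034)&(c[:,0]>.38)&(c[:,0]<.47)&(c[:,1]>-.06)&(c[:,1]<.06)]; print(" block",cv2.minAreaRect(k[:,:2].astype(np.float32)*1000))
```

```text
top bar 180 615.9605712890625 -74.5696029663086 (54.30050277709961, 12.331344604492188) 89.15906524658203 0.08804098355141454
 boss 216 ((616.2593383789062, 0.2886209487915039), (27.614269256591797, 30.32374382019043), 89.23603820800781) [6.16594432e-01 2.08591310e-04 4.66796586e-02]
 plate/stand ((614.765625, -81.05223846435547), (218.3316192626953, 95.23643493652344), 88.90464782714844)
 dish 94 ((615.142822265625, -142.28131103515625), 30.456178665161133) 0.04199958428418086
 probe top 36 [ 0.42734925 -0.00297669  0.07960101] ((427.0951232910156, -2.726468801498413), 6.548736095428467) grip mid [ 0.42417798 -0.00685269  0.06202779]
 block ((426.1123046875, -2.624683380126953), (43.420955657958984, 41.668212890625), 2.74607515335083)
side bar 86 614.7371215820312 -74.50010681152344 (59.35892105102539, 11.96760082244873) 88.69048309326172 0.08996298453387941
 boss 148 ((616.1228637695312, 0.9109725952148438), (34.57599639892578, 30.58696746826172), 89.29173278808594) [0.61621987 0.00321723 0.04894441]
 plate/stand ((614.1641845703125, -76.50163269042969), (94.87629699707031, 216.17172241210938), 0.23453986644744873)
 dish 103 ((614.739501953125, -141.55226135253906), 38.155311584472656) 0.042432631557488
 probe top 27 [ 0.42636892 -0.00046627  0.08055071] ((425.8805236816406, -1.6653101444244385), 7.176283836364746) grip mid [0.42571291 0.00202677 0.05793531]
 block ((426.67529296875, -2.096628189086914), (41.247840881347656, 45.14496994018555), 3.1479196548461914)
```

View pics/a.png

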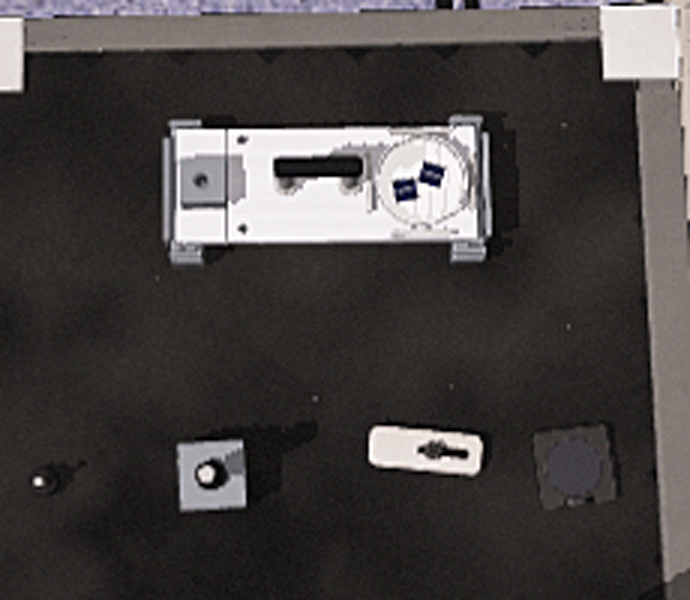

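View pics/b.png

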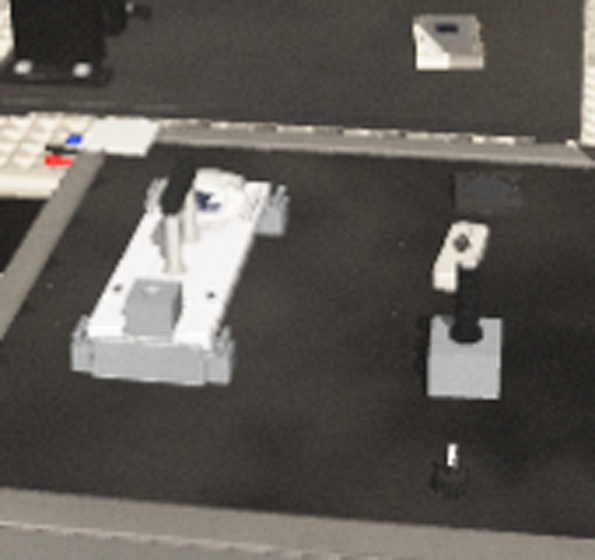

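```bash
cat >> h.py <<'E'
def T(p,e):
    M=np.eye(4); M[:3,:3]=R.from_euler('xyz',e).as_matrix(); M[:3,3]=p; return M
def screw(xyz,yawdeg,n,s=None):
    from scipy.linalg import logm
    s=s or readout.get_state()
    A=np.linalg.inv(T(s["eef_pos"],s["ee_rot"]))@T(xyz,[np.pi,0,np.radians(yawdeg)])
    L=np.real(logm(A))/n
    print("dp",np.round(L[:3,3],4).tolist(),"rot",np.round(np.degrees([L[2,1],L[0,2],L[1,0]]),3).tolist(),"x",n)
E
python3 - <<'E'
from h import *
print(ray("top",[207,160],.048), ray("side",[[180+152/3.5,150+290/3.5]],.048))
screw([.4265,-.0024,.20],-90.84,16)
E
```

```text
[[6.14456999e-01 1.91089740e-04 4.80000000e-02]] [[ 0.61573223 -0.00227863  0.048     ]]
dp [-0.0439, 0.0135, 0.0032] rot [0.0, 0.0, -4.545] x 16
```

```bash
sed -i 's/^    print("dp".*$/    from scipy.linalg import expm\n    E=expm(L); print("dp",np.round(E[:3,3],4).tolist(),"rot",np.round(np.degrees([L[2,1],L[0,2],L[1,0]]),3).tolist(),"x",n)/' h.py
python3 -c "
from h import *
screw([.4265,-.0024,.20],-90.84,16)"
```

```text
dp [-0.0433, 0.0153, 0.0032] rot [0.0, 0.0, -4.545] x 16
```

Request:
carry_out --commands '[{"dp":[-0.0433,0.0153,0.0032],"rotation":[0,0,-4.545]},{"dp":[-0.0433,0.0153,0.0032],"rotation":[0,0,-4.545]},{"dp":[-0.0433,0.0153,0.0032],"rotation":[0,0,-4.545]},{"dp":[-0.0433,0.0153,0.0032],"rotation":[0,0,-4.545]},{"dp":[-0.0433,0.0153,0.0032],"rotation":[0,0,-4.545]},{"dp":[-0.0433,0.0153,0.0032],"rotation":[0,0,-4.545]},{"dp":[-0.0433,0.0153,0.0032],"rotation":[0,0,-4.545]},{"dp":[-0.0433,0.0153,0.0032],"rotation":[0,0,-4.545]}]'

```text
t: 2.1
eef_pos: [0.4151, -0.3622, 0.226]
ee_rot: [-3.141, 0.0, -2.217]
force: [1.2, 0.7, -1.0]
width: 0.0873
gripper_force: 0.0
```

Request:
carry_out --commands '[{"dp":[-0.0433,0.0153,0.0032],"rotation":[0,0,-4.545]},{"dp":[-0.0433,0.0153,0.0032],"rotation":[0,0,-4.545]},{"dp":[-0.0433,0.0153,0.0032],"rotation":[0,0,-4.545]},{"dp":[-0.0433,0.0153,0.0032],"rotation":[0,0,-4.545]},{"dp":[-0.0433,0.0153,0.0032],"rotation":[0,0,-4.545]},{"dp":[-0.0433,0.0153,0.0032],"rotation":[0,0,-4.545]},{"dp":[-0.0433,0.0153,0.0032],"rotation":[0,0,-4.545]},{"dp":[-0.0433,0.0153,0.0032],"rotation":[0,0,-4.545]}]'

```text
t: 3.1
eef_pos: [0.4259, -0.0008, 0.2006]
ee_rot: [-3.141, 0.0, -1.583]
force: [0.8, 0.1, 0.7]
width: 0.0876
gripper_force: 0.0
```

Request:
carry_out --commands '[{"dp":[0,0,0],"rotation":[0,0,0]},{"dp":[0,0,0],"rotation":[0,0,0]}]' --grip 0.04

```text
t: 3.35
eef_pos: [0.4261, -0.0021, 0.2006]
ee_rot: [-3.141, 0.0, -1.585]
force: [0.2, -0.2, -0.2]
width: 0.0729
gripper_force: 0.0
```

```bash
python3 -c "
from h import *
screw([.4265,-.0024,.066],-90.84,8)"
```

```text
dp [0.0, -0.0, 0.0168] rot [-0.004, 0.001, 0.004] x 8
```

Request:
carry_out --commands '[{"dp":[0,0,0.02],"rotation":[0,0,0]},{"dp":[0,0,0.02],"rotation":[0,0,0]},{"dp":[0,0,0.02],"rotation":[0,0,0]},{"dp":[0,0,0.02],"rotation":[0,0,0]},{"dp":[0,0,0.02],"rotation":[0,0,0]},{"dp":[0,0,0.02],"rotation":[0,0,0]},{"dp":[0,0,0.0146],"rotation":[0,0,0]},{"dp":[0,0,0],"rotation":[0,0,0]}]'

```text
t: 4.35
eef_pos: [0.4255, -0.0036, 0.0649]
ee_rot: [3.139, -0.001, -1.588]
force: [-0.3, 0.2, 0.3]
width: 0.0397
gripper_force: 0.0
```

Request:
carry_out --commands '[{"dp":[0,0,0],"rotation":[0,0,0]},{"dp":[0,0,0],"rotation":[0,0,0]},{"dp":[0,0,0],"rotation":[0,0,0]},{"dp":[0,0,0],"rotation":[0,0,0]},{"dp":[0,0,0],"rotation":[0,0,0]},{"dp":[0,0,0],"rotation":[0,0,0]}]' --grip 0 --force 20

```text
t: 5.1
eef_pos: [0.4263, -0.0022, 0.0662]
ee_rot: [-3.141, 0.0, -1.585]
force: [-2.0, 0.8, 6.6]
width: 0.0136
gripper_force: 20.0
```

Request:
carry_out --commands '[{"dp":[0,0,-0.006],"rotation":[0,0,0]},{"dp":[0,0,-0.01],"rotation":[0,0,0]},{"dp":[0,0,-0.012],"rotation":[0,0,0]},{"dp":[0,0,-0.014],"rotation":[0,0,0]},{"dp":[0,0,-0.014],"rotation":[0,0,0]},{"dp":[0,0,-0.014],"rotation":[0,0,0]},{"dp":[0,0,0],"rotation":[0,0,0]},{"dp":[0,0,0],"rotation":[0,0,0]}]'

```text
t: 6.1
eef_pos: [0.4258, -0.0023, 0.1357]
ee_rot: [-3.142, 0.0, -1.586]
force: [0.2, 1.2, -0.1]
width: 0.0134
gripper_force: 20.0
```

Run:
```python
from h import *
ims=[]
s=readout.get_state(); p=np.array(s["eef_pos"]); M=R.from_euler('xyz',s["ee_rot"]).as_matrix(); print(p,s["ee_rot"],s["force"],s["width"])
for n in("side","top"):
    im,d=vision.grab_frame(n); im=im.copy()
    r=vision.trace("probe_grip",n); 
    for k in r[:2]: c=cloud(n,d,k["pixels"]); print(n,k["score"],k["position"],np.median(c,0) if len(c) else "")
    print(proj(n,[p+M@[0,0,.009],p+M@[0,0,.06]]))
    u,v=map(int,proj(n,p+M@[0,0,.03])[0]); cv2.imwrite(f"pics/{n}1.png",cv2.resize(im[max(v-60,0):v+60,u-60:u+60,::-1],None,fx=5,fy=5,interpolation=cv2.INTER_CUBIC)); print(u-60,v-60)
screw([.6155,.0005,p[2]],-90.84,8)
```

```text
[ 0.42576406 -0.0023023   0.13567922] [-3.14156454e+00  2.49704227e-04 -1.58577739e+00] [ 0.16654851  1.20902021 -0.06329751] 0.013359407698169724
side 0.56 [211.8, 315.4] [0.42634295 0.00178579 0.12261061]
[[313.94171488 205.15024378]
 [313.25668083 227.27107075]]
253 154
[[206.39177315 257.34938659]
 [208.41803546 257.72012934]]
147 197
dp [-0.0007, -0.0237, -0.0001] rot [0.006, -0.003, -0.001] x 8
```

View pics/side1.png

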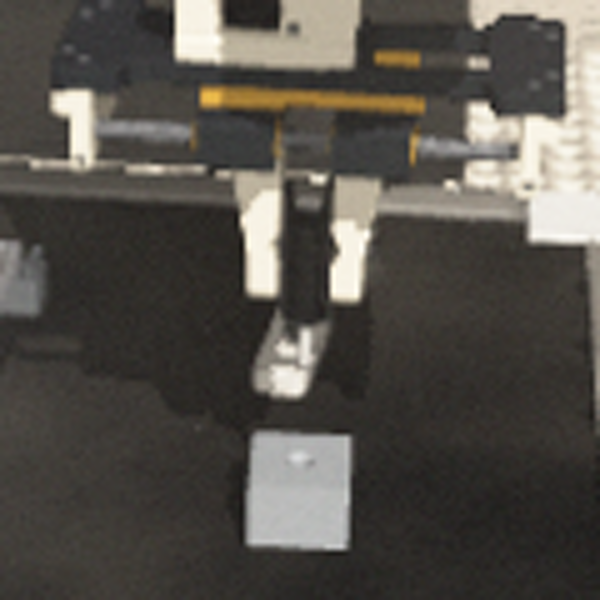

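Request:
carry_out --commands '[{"dp":[-0.0004,-0.015,0],"rotation":[0,0,0]},{"dp":[-0.0007,-0.03,0],"rotation":[0,0,0]},{"dp":[-0.0007,-0.04,0],"rotation":[0,0,0]},{"dp":[-0.0007,-0.04,0],"rotation":[0,0,0]},{"dp":[-0.0007,-0.035,0],"rotation":[0,0,0]},{"dp":[-0.0007,-0.02,0.006],"rotation":[0,0,0]},{"dp":[-0.0016,-0.0098,0.012],"rotation":[0,0,0]},{"dp":[0,0,0],"rotation":[0,0,0]}]'

```text
t: 7.3
eef_pos: [0.6151, 0.0002, 0.1156]
ee_rot: [3.138, -0.001, -1.586]
force: [-0.8, 0.8, -0.3]
width: 0.0136
gripper_force: 20.0
```

Request:
carry_out --commands '[{"dp":[0,0,0],"rotation":[0,0,0]},{"dp":[0,0,0],"rotation":[0,0,0]}]'

```text
t: 7.55
eef_pos: [0.6155, 0.0005, 0.1184]
ee_rot: [-3.141, 0.0, -1.585]
force: [-0.9, 0.2, -0.7]
width: 0.0133
gripper_force: 20.0
```

Run:
```python
from h import *
s=readout.get_state(); p=np.array(s["eef_pos"]); M=R.from_euler('xyz',s["ee_rot"]).as_matrix(); print(p,np.degrees(s["ee_rot"]),s["force"],s["width"])
n="side"
im,d=vision.grab_frame(n); im0=cv2.imread("pics/side0.png")
print("tip,hole",proj(n,[p+M@[0,0,.060],[.6158,.0003,.048]]))
u,v=map(int,proj(n,p+M@[0,0,.05])[0]); print(u-40,v-40)
a=im[v-40:v+40,u-40:u+40,::-1]; b=im0[v-40:v+40,u-40:u+40]
cv2.imwrite("pics/side2.png",cv2.resize(np.hstack([a,b]),None,fx=5,fy=5,interpolation=cv2.INTER_CUBIC))
b=cloud(n,d,np.ones(d.shape,bool)); b=b[(b[:,2]>.044)&(b[:,2]<.053)&(abs(b[:,0]-.616)<.03)&(abs(b[:,1])<.03)]
print(cv2.minAreaRect(b[:,:2].astype(np.float32)*1000))
screw([.6158,.0003,p[2]],-90.84,1)
```

```text
[6.15540122e-01 4.80993920e-04 1.18398669e-01] [-1.79959363e+02  1.19633955e-02 -9.08307500e+01] [-0.89584159  0.24732344 -0.71290939] 0.013341853286762441
tip,hole [[222.91055404 229.29201868]
 [223.11754545 233.47112602]]
182 185
((616.021240234375, 0.42072105407714844), (34.14320755004883, 30.10456085205078), 89.67973327636719)
dp [0.0002, -0.0001, 0.0001] rot [-0.055, 0.019, 0.008] x 1
```

View pics/side2.png

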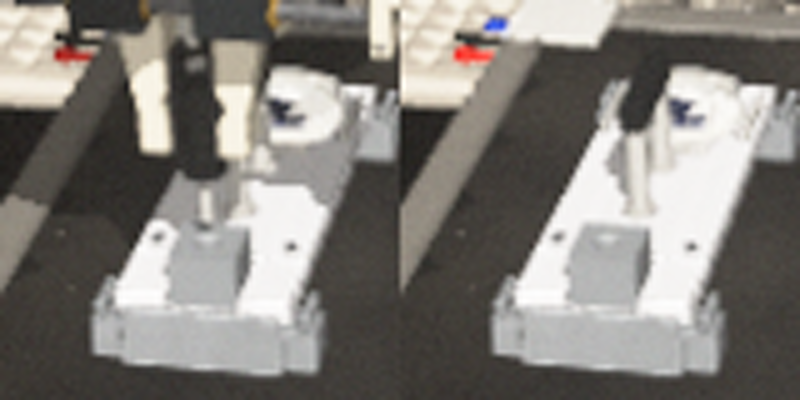

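Request:
carry_out --commands '[{"dp":[0.0001,0,0.004],"rotation":[0,0,0]},{"dp":[0,0,0.004],"rotation":[0,0,0]},{"dp":[0,0,0.004],"rotation":[0,0,0]},{"dp":[0,0,0.004],"rotation":[0,0,0]},{"dp":[0,0,0],"rotation":[0,0,0]}]'

```text
t: 8.22
eef_pos: [0.6156, 0.0002, 0.1012]
ee_rot: [3.141, -0.0, -1.586]
force: [0.2, -1.0, 0.0]
width: 0.0137
gripper_force: 20.0
```

Request:
carry_out --commands '[{"dp":[0,0,0.004],"rotation":[0,0,0]},{"dp":[0,0,0.004],"rotation":[0,0,0]},{"dp":[0,0,0.004],"rotation":[0,0,0]},{"dp":[0,0,0.003],"rotation":[0,0,0]},{"dp":[0,0,0],"rotation":[0,0,0]}]'

```text
t: 8.85
eef_pos: [0.6156, 0.0002, 0.0864]
ee_rot: [3.141, -0.0, -1.586]
force: [-0.7, -0.2, 0.1]
width: 0.0135
gripper_force: 20.0
```

Request:
carry_out --commands '[{"dp":[0,0,0.001],"rotation":[0,0,0]},{"dp":[0,0,0.001],"rotation":[0,0,0]},{"dp":[0,0,0],"rotation":[0,0,0]}]'

```text
t: 9.22
eef_pos: [0.6158, 0.0003, 0.0847]
ee_rot: [3.142, 0.0, -1.586]
force: [-0.5, 0.2, -0.9]
width: 0.0134
gripper_force: 20.0
```

Request:
carry_out --commands '[{"dp":[0,0,0.001],"rotation":[0,0,0]},{"dp":[0,0,0.001],"rotation":[0,0,0]},{"dp":[0,0,0],"rotation":[0,0,0]},{"dp":[0,0,0],"rotation":[0,0,0]}]'

```text
t: 9.72
eef_pos: [0.616, 0.0003, 0.0842]
ee_rot: [-3.141, -0.0, -1.585]
force: [-3.9, 0.9, 10.0]
width: 0.0135
gripper_force: 20.0
```

Request:
carry_out --commands '[{"dp":[0,0,0],"rotation":[0,0,0]},{"dp":[0,0,0],"rotation":[0,0,0]},{"dp":[0,0,0],"rotation":[0,0,0]},{"dp":[0,0,0],"rotation":[0,0,0]},{"dp":[0,0,0],"rotation":[0,0,0]}]' --grip 0.045

```text
t: 10.35
eef_pos: [0.6158, 0.0003, 0.0826]
ee_rot: [3.141, -0.0, -1.586]
force: [-0.5, 0.3, 0.5]
width: 0.0448
gripper_force: 0.0
```

Request:
carry_out --commands '[{"dp":[0,0,-0.008],"rotation":[0,0,0]},{"dp":[0,0,-0.014],"rotation":[0,0,0]},{"dp":[0,0,-0.02],"rotation":[0,0,0]},{"dp":[0,0,-0.02],"rotation":[0,0,0]},{"dp":[0,0,-0.01],"rotation":[0,0,0]},{"dp":[0,0,0],"rotation":[0,0,0]},{"dp":[0,0,0],"rotation":[0,0,0]}]'

```text
t: 11.22
eef_pos: [0.6154, 0.0003, 0.1542]
ee_rot: [3.141, -0.0, -1.586]
force: [-0.3, 0.7, -1.5]
width: 0.0453
gripper_force: 0.0
```

Run:
```python
from h import *
s=readout.get_state(); print(s["t"],s["eef_pos"],s["force"],s["width"])
n="side"
im,d=vision.grab_frame(n); r=vision.trace("probe_grip",n)
for k in r[:2]:
    c=cloud(n,d,k["pixels"]); print(k["score"],k["position"],np.percentile(c,[2,50,98],axis=0) if len(c) else "")
print(proj(n,[[.616,.0003,.098],[.616,.0003,.052]]))
c=cloud(n,d,np.ones(d.shape,bool))
h=c[(c[:,2]>.084)&(c[:,2]<.1)&(abs(c[:,0]-.615)<.03)&(c[:,1]>-.12)&(c[:,1]<-.03)]
print("bar",cv2.minAreaRect(h[:,:2].astype(np.float32)*1000),h[:,2].mean())
a=im[170:270,170:270,::-1]; cv2.imwrite("pics/side3.png",cv2.resize(a,None,fx=5,fy=5,interpolation=cv2.INTER_CUBIC))
screw([.6152,-.0745,.145],-90.84,5)
```

```text
11.225 [6.15406647e-01 2.53228698e-04 1.54196982e-01] [-0.27159483  0.65857771 -1.49264239] 0.04530250359956971
0.52 [225.6, 222.6] [[ 0.60968324 -0.00243604  0.05236341]
 [ 0.61473637  0.00428709  0.07630373]
 [ 0.62126798  0.00865864  0.10080486]]
[[221.63584517 212.74549828]
 [222.91600317 231.84180132]]
bar ((614.8339233398438, -69.31732940673828), (44.7906494140625, 12.246756553649902), 88.83287811279297) 0.08966465479893986
dp [0.0149, -0.0002, 0.0018] rot [0.015, -0.003, -0.003] x 5
```

View pics/side3.png

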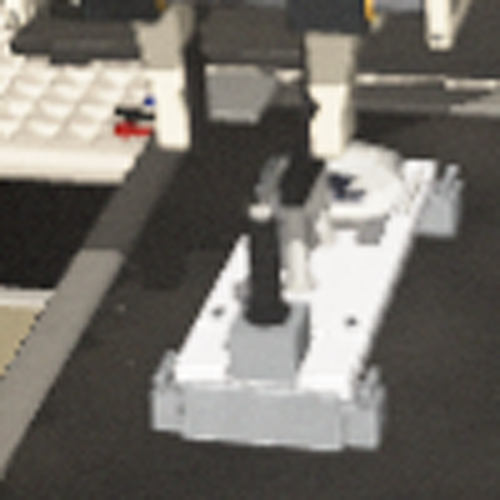

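Request:
carry_out --commands '[{"dp":[0.015,0,0],"rotation":[0,0,0]},{"dp":[0.025,0,0],"rotation":[0,0,0]},{"dp":[0.023,0,0],"rotation":[0,0,0]},{"dp":[0.0118,-0.001,0.006],"rotation":[0,0,0]},{"dp":[0,0,0.015],"rotation":[0,0,0]},{"dp":[0,0,0.015],"rotation":[0,0,0]},{"dp":[0,0,0.014],"rotation":[0,0,0]},{"dp":[0,0,0],"rotation":[0,0,0]}]'

```text
t: 12.32
eef_pos: [0.6148, -0.0741, 0.1029]
ee_rot: [3.139, -0.0, -1.585]
force: [0.8, -0.6, 0.2]
width: 0.045
gripper_force: 0.0
```

Request:
carry_out --commands '[{"dp":[0,0,0],"rotation":[0,0,0]},{"dp":[0,0,0],"rotation":[0,0,0]}]'

```text
t: 12.58
eef_pos: [0.6162, -0.0743, 0.1054]
ee_rot: [-3.14, 0.0, -1.585]
force: [0.0, 0.4, 0.2]
width: 0.0449
gripper_force: 0.0
```

Run:
```python
from h import *
s=readout.get_state(); print(s["t"],s["eef_pos"],s["force"],s["width"])
im,d=vision.grab_frame("side"); a=im[170:270,170:270,::-1]; cv2.imwrite("pics/side4.png",cv2.resize(a,None,fx=5,fy=5,interpolation=cv2.INTER_CUBIC))
screw([.6152,-.0745,.088],-90.84,1)
```

```text
12.575 [ 0.61619827 -0.07428979  0.10541121] [0.0173626  0.4130177  0.19416182] 0.04488643477157342
dp [0.0002, 0.0009, 0.0174] rot [-0.066, 0.01, 0.004] x 1
```

View pics/side4.png

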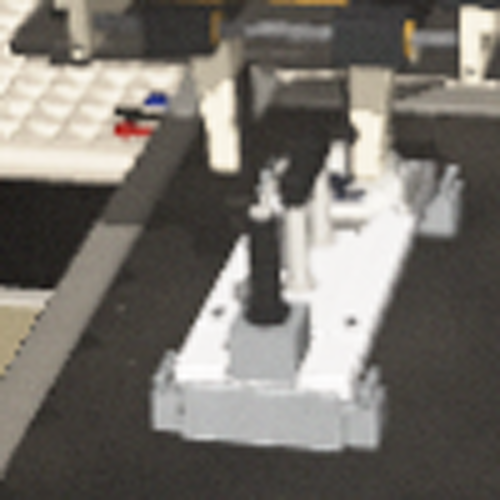

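Request:
carry_out --commands '[{"dp":[0.0002,0.0007,0.006],"rotation":[0,0,0]},{"dp":[0,0,0.006],"rotation":[0,0,0]},{"dp":[0,0,0.0054],"rotation":[0,0,0]},{"dp":[0,0,0],"rotation":[0,0,0]},{"dp":[0,0,0],"rotation":[0,0,0]}]'

```text
t: 13.25
eef_pos: [0.6151, -0.0747, 0.0873]
ee_rot: [3.142, -0.0, -1.586]
force: [-0.2, -0.9, 0.3]
width: 0.0452
gripper_force: 0.0
```

Request:
carry_out --commands '[{"dp":[0,0,0],"rotation":[0,0,0]},{"dp":[0,0,0],"rotation":[0,0,0]},{"dp":[0,0,0],"rotation":[0,0,0]},{"dp":[0,0,0],"rotation":[0,0,0]},{"dp":[0,0,0],"rotation":[0,0,0]},{"dp":[0,0,0],"rotation":[0,0,0]},{"dp":[0,0,0],"rotation":[0,0,0]}]' --grip 0 --force 55

```text
t: 14.12
eef_pos: [0.6148, -0.0747, 0.0874]
ee_rot: [3.141, -0.0, -1.586]
force: [-2.5, -0.4, 1.8]
width: 0.0116
gripper_force: 55.0
```

Request:
carry_out --commands '[{"dp":[0,0,-0.001],"rotation":[0,0,0]},{"dp":[0,0,-0.001],"rotation":[0,0,0]},{"dp":[0,0,-0.002],"rotation":[0,0,0]},{"dp":[0,0,-0.002],"rotation":[0,0,0]},{"dp":[0,0,-0.002],"rotation":[0,0,0]},{"dp":[0,0,0],"rotation":[0,0,0]},{"dp":[0,0,0],"rotation":[0,0,0]},{"dp":[0,0,0],"rotation":[0,0,0]}]'

```text
t: 15.12
eef_pos: [0.615, -0.0747, 0.0953]
ee_rot: [3.141, -0.0, -1.586]
force: [-0.8, -0.6, -4.9]
width: 0.0115
gripper_force: 55.0
```

Run:
```python
from h import *
s=readout.get_state(); print(s["t"],s["eef_pos"],np.degrees(s["ee_rot"]),s["force"],s["moment"],s["width"])
for n in ("side",):
    im,d=vision.grab_frame(n); a=im[160:270,170:270,::-1]; cv2.imwrite("pics/side5.png",cv2.resize(a,None,fx=5,fy=5,interpolation=cv2.INTER_CUBIC))
```

```text
15.125 [ 0.61497735 -0.07469587  0.09528812] [ 1.79993603e+02 -5.27141885e-04 -9.08486554e+01] [-0.77683897 -0.58840421 -4.89894849] [-0.00042759  0.10411313  0.02194552] 0.011495078935321121
```

View pics/side5.png

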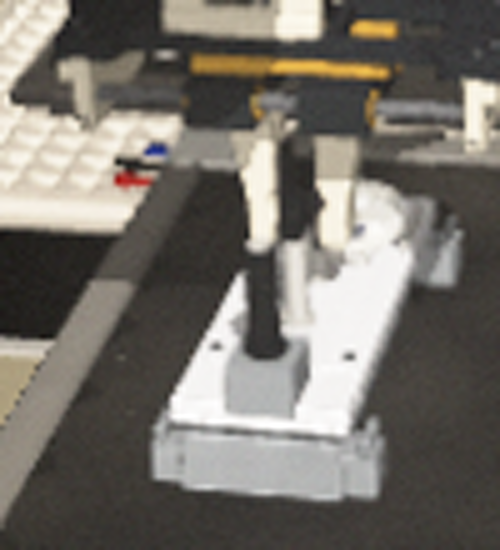

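The carrier is clear of the stand and balanced: the moment about the jaw line is about 0 and the load about 4.9 N. In the picture the probe is upright on the boss at (265, 350). I'll lift the rest of the way.

Request:
carry_out --commands '[{"dp":[0,0,-0.004],"rotation":[0,0,0]},{"dp":[0,0,-0.007],"rotation":[0,0,0]},{"dp":[0,0,-0.009],"rotation":[0,0,0]},{"dp":[0,0,-0.009],"rotation":[0,0,0]},{"dp":[0,0,-0.009],"rotation":[0,0,0]},{"dp":[0,0,-0.009],"rotation":[0,0,0]},{"dp":[0,0,-0.009],"rotation":[0,0,0]},{"dp":[0,0,-0.009],"rotation":[0,0,0]}]'

```text
t: 16.18
eef_pos: [0.615, -0.0747, 0.161]
ee_rot: [3.142, 0.0, -1.586]
force: [-0.2, 0.6, -5.6]
width: 0.0114
gripper_force: 55.0
```

Request:
carry_out --commands '[{"dp":[0,0,-0.009],"rotation":[0,0,0]},{"dp":[0,0,-0.009],"rotation":[0,0,0]},{"dp":[0,0,-0.006],"rotation":[0,0,0]},{"dp":[0,0,-0.003],"rotation":[0,0,0]},{"dp":[0,0,0],"rotation":[0,0,0]},{"dp":[0,0,0],"rotation":[0,0,0]},{"dp":[0,0,0],"rotation":[0,0,0]},{"dp":[0,0,0],"rotation":[0,0,0]}]'

```text
t: 17.18
eef_pos: [0.615, -0.0747, 0.1871]
ee_rot: [3.141, -0.0, -1.586]
force: [-0.6, -0.5, -5.1]
width: 0.0115
gripper_force: 55.0
```

Run:
```python
from h import *
s=readout.get_state(); print(s["t"],s["eef_pos"],np.degrees(s["ee_rot"]),s["force"],s["moment"],s["width"])
n="side"
im,d=vision.grab_frame(n); a=im[110:260,150:290,::-1]; cv2.imwrite("pics/side6.png",cv2.resize(a,None,fx=4,fy=4,interpolation=cv2.INTER_CUBIC))
c=cloud(n,d,np.ones(d.shape,bool)); z=s["eef_pos"][2]-.0874
q=c[(abs(c[:,2]-.032-z)<.006)&(abs(c[:,0]-.615)<.036)&(c[:,1]<.02)&(c[:,1]>-.11)]
A=np.c_[q[:,:2],np.ones(len(q))]; print("plate slope deg",np.degrees(np.linalg.lstsq(A,q[:,2],rcond=None)[0][:2]),len(q),np.median(q[:,2]))
p=c[(abs(c[:,0]-.616)<.012)&(abs(c[:,1])<.012)&(c[:,2]>z+.06)]; print("probe top z - expected",np.percentile(p[:,2],95)-z-.098)
b=c[(abs(c[:,0]-.616)<.013)&(abs(c[:,1]-.003)<.012)&(abs(c[:,2]-z-.048)<.003)]; print("boss",np.median(b[:,2])-z)
```

```text
17.175 [ 0.61497042 -0.07467872  0.18714771] [ 1.79980902e+02 -3.08311181e-03 -9.08488812e+01] [-0.63202619 -0.53039661 -5.11546893] [0.04385949 0.05512624 0.00272981] 0.011496392147907816
plate slope deg [ 0.04848367 -1.19110742] 650 0.13330219337548674
probe top z - expected 0.0019461465547312706
boss 0.049237086989292134
```

View pics/side6.png

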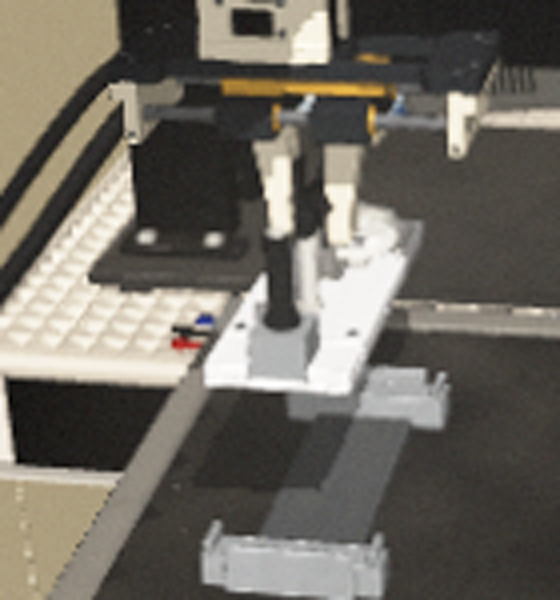

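The carrier is up about 100 mm, with the dish in its seat near crop (375, 235) and the probe standing on the boss at (282, 325). The fitted slope could be camera bias, so I'll run the same fit on the resting carrier from the first picture.

Run:
```python
from h import *
s=readout.get_state()
def f(n,d,z,tag):
    c=cloud(n,d,np.ones(d.shape,bool))
    q=c[(abs(c[:,2]-.032-z)<.006)&(abs(c[:,0]-.615)<.034)&(c[:,1]<.014)&(c[:,1]>-.11)]
    A=np.c_[q[:,:2],np.ones(len(q))]
    for _ in range(4):
        k=np.linalg.lstsq(A,q[:,2],rcond=None)[0]; r=abs(q[:,2]-A@k); m=r<max(2*np.median(r),.0008); A,q=A[m],q[m]
    print(n,tag,np.degrees(k[:2]),len(q))
z=s["eef_pos"][2]-.0874
for n in("side","top"):
    f(n,np.load(n+"0.npy"),0,"start"); im,d=vision.grab_frame(n); f(n,d,z,"now")
```

```text
side start [-0.11505287 -0.17522139] 417
side now [-0.07400928 -0.13058339] 285
top start [-0.0639377  -0.10497652] 1024
top now [-0.15104087  0.15794259] 488
```

```bash
python3 -c "
from station import arm
print(arm.job_done())"
```

```text
the job is handed in; nothing more can be done
None
```

The job is handed in: the probe is fully home in the boss and released, and the arm is holding the carrier level about 10 cm above its stand with the dish in its seat; the bystanders were not touched (about 17 s used, verdict not shown).

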